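# Centre the ball finial on its newel cap block

## Task

The ball-topped steel finial stands off-centre on its square wooden cap block. Without taking it between the fingers or lifting it, push it with light touches of the fingertips from outside, low down on its foot so that it does not topple, until it stands upright over the middle of the block's top, where the pencilled diagonals cross, to within about half a centimetre. Leave the acorn-topped finial on the other block, and everything else on the bench, where it is.

Things in the scene. Friction and masses are not known exactly. Their poses are not given: they have to be found in the camera images.
- ball_finial: a loose dark steel finial, 0.1 to 0.25 kg: a round flat-bottomed foot 40 mm in diameter with an upright edge 12 mm high, a neck 15 mm across, and a ball 32 mm across on top, its centre 40 mm up; 56 mm tall in all. Origin at the centre of its underside, z up along its axis. It stands 15 to 40 mm off the middle of block_a's top. It slides when pushed slowly on the edge of its foot, and topples if pushed at the ball or struck.
- acorn_finial: a loose dark steel finial, 0.1 to 0.25 kg: a round flat-bottomed foot 40 mm in diameter with an upright edge 12 mm high, a neck 15 mm across, and a pointed acorn 31 mm across on top; 60 mm tall in all. Origin at the centre of its underside, z up along its axis. It stands in the middle of block_b's top already and is to be left there.
- block_a: a fixed square wooden newel cap block, 45 mm high; its flat top face is 110x110 mm, its foot 118x118 mm. Origin at the centre of its underside, on the bench; its axes run along its sides and z is up; it may be turned by any angle. Two pencilled diagonals cross at the middle of its top. This is the one that carries the ball finial.
- block_a_centre (a point): the middle of block_a's top face, 45 mm above the bench: where the diagonals cross
- block_b: a fixed square wooden newel cap block, 45 mm high; its flat top face is 110x110 mm, its foot 118x118 mm. Origin at the centre of its underside, on the bench; its axes run along its sides and z is up; it may be turned by any angle. Two pencilled diagonals cross at the middle of its top. This is the one that carries the acorn finial; which block is left and which right varies.
- block_b_centre (a point): the middle of block_b's top face
- pencil: a pencil about 168 mm long lying flat between the two blocks; a bystander, origin under its middle
- tape_measure: a tape measure standing 72 mm tall, right of the blocks; a bystander, origin under its middle
- block_plane: a block plane, 50x173x65 mm, at the right, nearer the robot; a bystander, origin under its middle
- small_screwdriver: a small screwdriver, 173 mm long, lying behind the blocks, at the right; a bystander, origin under its middle
- try_square: a try square lying flat, 218x125x17 mm, behind the blocks; a bystander, origin under its middle
- screw_tin: an open tin of screws, 75 mm across and 73 mm tall, at the back left; a bystander, origin under its middle
Mind the look-alikes: they are no part of the job. What is shaped like the block_b but black or yellow is not meant.

How it is judged (in metres and radians):
At the end, for the whole second after the job is handed in: The ball finial stands upright (within 3 degrees) and still on its block, its axis within 6 mm of the middle of the top; the acorn finial still stands within 9 mm of the middle of its own block (and within 6 mm of where it was), and no bystander has moved more than 15 mm (horizontal distance between ball_finial and block_a_centre below 0.006 m and z of ball_finial in the frame of block_a between 0.041 and 0.049 m and angle between each of ball_finial, acorn_finial's own z axis and vertical below 0.06 rad and linear speed of ball_finial below 0.01 m/s and angular speed of ball_finial below 0.15 rad/s and horizontal distance between acorn_finial and block_b_centre below 0.009 m and distance of each of pencil, tape_measure, block_plane, small_screwdriver, try_square, screw_tin from where it was at the start of the episode below 0.015 m); the robot touches nothing.
It fails at once if the ball finial is tipped by more than 20 degrees or knocked off its block (angle between ball_finial's own z axis and vertical above 0.35 rad or z of ball_finial in the frame of block_a below 0.035 m).
It fails at once if the ball finial is lifted off its block, or taken between the fingers (z of ball_finial in the frame of block_a above 0.055 m or (horizontal distance between the grasp point and ball_finial below 0.008 m and height (world z) of the grasp point below 0.105 m and contact force between the fingers and ball_finial above 0.5 N)).
It fails at once if the robot pushes or squeezes the ball finial with more than 12 N (contact force between any of the arm, the fingers and ball_finial above 12 N).
It fails at once if the acorn finial is moved by more than 6 mm (distance of acorn_finial from where it was at the start of the episode above 0.006 m).
It fails at once if a bystander is moved by more than 15 mm (distance of any of pencil, tape_measure, block_plane, small_screwdriver, try_square, screw_tin from where it was at the start of the episode above 0.015 m).
It also fails if it takes over 48 s, if anything falls off the work surface, if the arm or the gripper's body presses on something with over 40 N, if the wrist force passes 120 N, or if a joint passes its speed limit or range.

## Robot

A 6-joint arm with a two-finger parallel gripper is mounted at the origin on a cart in front of the work surface, level with it; the furniture and walls round the work are solid. World frame = base frame: x ahead of the robot, y to its left, z up, the work surface at z = 0. Lengths are in mm, angles in rad, forces in N, time in s.
With the tool pointing down it reaches from about 400 to 925 mm from the base axis. Payload 12.5 kg.
Tool frame: the origin (TCP) lies midway between the tips of the shut fingers; the grasp point (between the pads) lies 19 mm behind it (env.pinch_z is the distance from the TCP to the grasp point, in mm); z points along the fingers, y is the line along which they close (so a half turn about z gives the same grasp; the last joint's range is limited). The gripper opens to 95 mm and grips with 3 to 60 N. Pads are 20 mm wide; open, the fingers measure 119 mm over their backs; the gripper's body (75 mm by 180 mm) begins 59 mm behind the grasp point.
Start: joints at [1.169, 0.491, 1.559, -0, 1.092, -0.106], TCP at [182.174, 597.879, 214.661] pointing down, gripper open.
Joint ranges: [-3.1, 3.1], [-0.84, 2.19], [0.05, 2.79], [-1.13, 4.28], [0.06, 2.93], [-2.69, 2.69]. Speed limits (rad/s): [2.22, 2.22, 2.79, 3.14, 3.14, 3.14].

## Interface

Orientations are given as [roll, pitch, yaw] about the fixed x, y, z axes, in that order (R = Rz(yaw) Ry(pitch) Rx(roll)).
In Python, from cell import readout, eyes, job_done, env gives the robot as it stands.
- The arm moves only by the shell command python3 -m jog 'ROWS'. ROWS is a JSON object of lists of equal length, an entry for each row: "dp": the shift along the tool's x, y, z in mm, a list of three; "twist": the turn about the tool's z in degrees; "claw": the closure, from -1 (fully open) to 1 (shut). A call has 1 to 8 rows; each row is the pose to reach, as a shift and turn from the pose commanded when the call began, along the tool's axes at that moment; what a row does not reach only later rows make up. A row lasts 1/12 s, in which the tool goes at most 41.7 mm and 7.16 degrees, less where a joint would pass 70% of its speed; a pose out of reach is approached as far as the arm can. A call with a gripper value outside its range is refused whole. The fingers move at their own pace and stop on an object; the grip force is fixed at half the most. Time passes only in rows, so rows that repeat a pose let the fingers close. It gives the time, the measured TCP pose, the force and the opening at its end, in the units of the state.
- readout.state(): the state, without advancing time (a new reading comes with each control period).
- eyes.read_camera(name): name is "side" or "top" or "wrist"; returns the picture (420x560x3 uint8, red, green, blue); there is no depth.
- eyes.camera_model(name): a dict with "intrinsics" (3x3 intrinsics, pixels), "R" (3x3) and "t" (3): a world point X has camera coordinates R X + t. Camera axes: x right, y down, z forward; pixel columns grow to the right and rows downward; lengths in mm; the calibration is good to about 2 mm. The wrist camera is an equidistant fisheye: a pixel r from the principal point sees the ray r / f radians off the axis. A picture is of the moment at which its call begins: read the wrist's pose just before it. camera_model takes no time and is no camera call; for the wrist camera it gives the pose at the moment of the call.
- job_done(): hands the job in, once; it reports no verdict.
The state is a dict: "t": time; "joints": joint angles; "qvel": joint speeds; "tau": joint torques, N m; "eef_pos": TCP position; "tcp_rot": TCP orientation; "ft_force": force on the tool from outside, world axes, zero at the start; "moment": the same for the moment, N m; "opening": opening from 0.0 (shut) to 1.0 (fully open).
Only numpy, scipy, OpenCV 4.12 (cv2) and the standard library are available. Lean on these libraries where they do the work, as an engineer would, in place of code of your own. Each camera call takes 0.05 s, during which the arm holds its last target. There are 200 camera calls.

## Working session

There is one attempt and no reset: what is moved stays moved. The work goes in short steps, Python scripts to look and compute and a shell command to move; the robot and the scene stay as the last step left them, time stands still between calls to the robot, and variables do not carry over. Pictures are saved under pics/ and viewed, on a budget of 10 in all, crops included, one or two more only if the job needs it, and the job is handed in when it is done.

```bash
mkdir -p pics; ls; python3 - <<'E'
from cell import readout, eyes, env
import cv2
print(readout.state())
for n in("top","side"):
    im=eyes.read_camera(n); cv2.imwrite(f"pics/{n}0.png",im[:,:,::-1]); m=eyes.camera_model(n); print(n,m)
E
```

```text
pics
{'t': 0.0, 'joints': array([ 1.16940915e+00,  4.91574745e-01,  1.55943676e+00,  8.45949818e-06,
        1.09167686e+00, -1.05607626e-01]), 'qvel': array([-1.79176745e-04,  2.05691594e-03, -8.57974436e-06, -1.21324423e-03,
       -1.20443092e-05,  1.02906597e-03]), 'tau': array([-3.99230965e-03, -6.12635350e+01, -2.58185613e+01,  6.91555836e-02,
        4.80970333e-02, -8.15076237e-05]), 'eef_pos': array([182.06862718, 597.65150084, 214.05667807]), 'tcp_rot': array([-3.14050384e+00, -1.22961567e-04,  2.84580913e+00]), 'ft_force': array([-0.3190251 ,  0.28629524,  0.4721831 ]), 'moment': array([-0.01477723, -0.02361733, -0.00085051]), 'opening': 0.9970126372762618}
top {'intrinsics': array([[405.45762225,   0.        , 276.9740486 ],
       [  0.        , 405.45762225, 210.72630312],
       [  0.        ,   0.        ,   1.        ]]), 'R': array([[-0.01710984, -0.99982408,  0.00768456],
       [-0.99407509,  0.01618535, -0.10748374],
       [ 0.10734046, -0.00947806, -0.99417714]]), 't': array([ -57.76788013,  574.52883656, 1112.89077317])}
side {'intrinsics': array([[501.09448708,   0.        , 269.53921727],
       [  0.        , 501.09448708, 202.31921032],
       [  0.        ,   0.        ,   1.        ]]), 'R': array([[ 0.99814025,  0.05562972,  0.02492759],
       [ 0.04670671, -0.43512801, -0.89915633],
       [-0.03917313,  0.8986484 , -0.43691706]]), 't': array([-569.38309382,   23.23584855, 1477.03603609])}
```

View pics/top0.png

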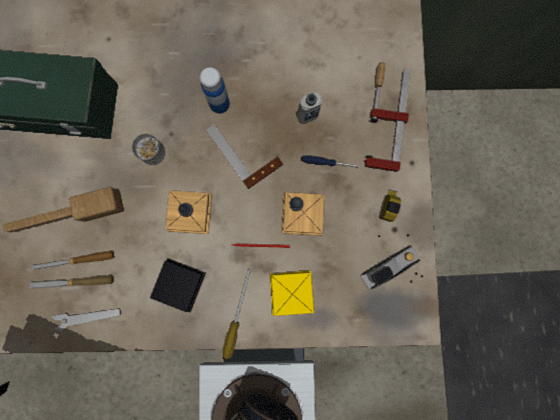

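View pics/side0.png

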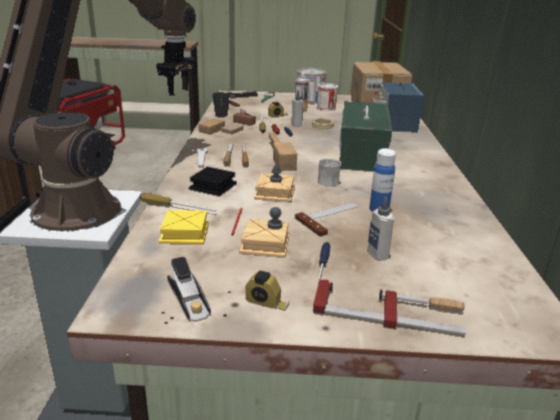

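The wooden block at top-view (303,213), with its finial at (297,204) off-centre, looks like block_a. The one at (188,211), with its finial at (186,210), looks centred, so block_b. The look-alikes are the yellow block (292,292) and the black block (178,285), and neither is wood. I'll check this in one close crop.

```bash
python3 - <<'E'
import cv2,numpy as np
t=cv2.imread("pics/top0.png"); s=cv2.imread("pics/side0.png")
a=cv2.resize(t[183:245,272:334],(496,496),interpolation=cv2.INTER_CUBIC)
b=cv2.resize(s[200:262,235:297],(300,300),interpolation=cv2.INTER_CUBIC)
c=cv2.resize(s[155:205,250:300],(300,300),interpolation=cv2.INTER_CUBIC)
o=np.zeros((600,800,3),np.uint8);o[:496,:496]=a;o[:300,500:]=b;o[300:,500:]=c
cv2.imwrite("pics/crop1.png",o)
E
```

```text
(no output)
```

View pics/crop1.png

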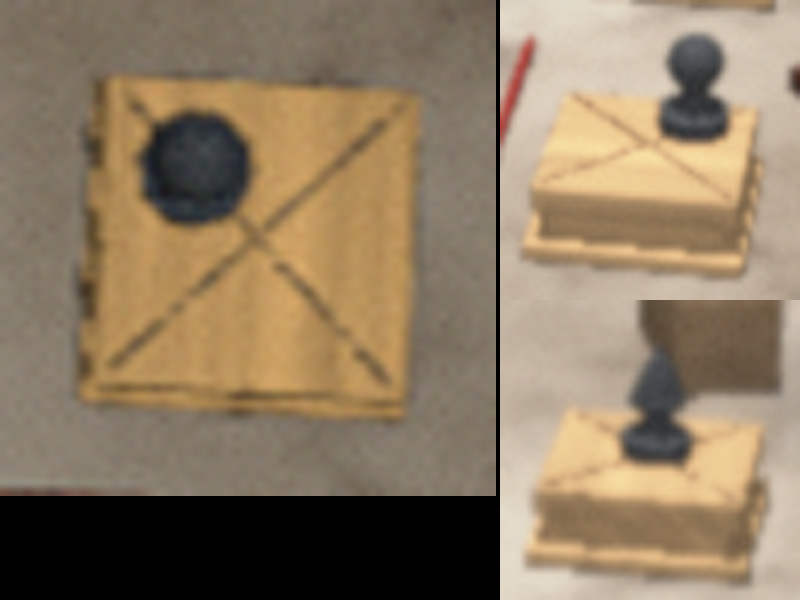

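The crop confirms it: block_a is the right-hand wooden block with the ball finial off-centre, and the acorn is on the left-hand one. Its diagonals cross at about top (303.4,212.0) and side (267,230). Next I'll localise everything with a silhouette fit.

```bash
cat > h.py <<'E'
import cv2,numpy as np
from scipy.optimize import minimize,least_squares
from cell import eyes,readout
def proj(n,X):
    m=eyes.camera_model(n);c=np.atleast_2d(X)@m["R"].T+m["t"]
    return (c[:,:2]/c[:,2:])@m["intrinsics"][:2,:2].T+m["intrinsics"][:2,2]
def onplane(n,uv,z):
    m=eyes.camera_model(n);d=m["R"].T@np.linalg.solve(m["intrinsics"],[*uv,1]);o=-m["R"].T@m["t"]
    return (o+d*(z-o[2])/d[2])[:2]
a=np.linspace(0,2*np.pi,60,endpoint=False)
ring=lambda r,z:np.c_[r*np.cos(a),r*np.sin(a),0*a+z]
foot=np.vstack([ring(20,45),ring(20,57)]);neck=np.vstack([ring(7.5,57),ring(7.5,80)])
ball=np.vstack([ring(16*np.cos(t),85+16*np.sin(t)) for t in np.linspace(-1.5,1.5,21)])
S=8
def sil(n,xy,off,sh):
    o=np.zeros(sh,np.uint8)
    for p in(foot,neck,ball):
        q=(proj(n,p+[*xy,0])-off+.5)*S
        cv2.fillConvexPoly(o,cv2.convexHull(np.round(q).astype(np.int32)),1)
    return o
def fit(n,img,guess,thr=100):
    c=proj(n,[*guess,65])[0].round().astype(int);off=c-24
    g=cv2.resize(img[off[1]:off[1]+48,off[0]:off[0]+48],None,fx=S,fy=S,interpolation=cv2.INTER_CUBIC)
    m=(g[:,:,0]<thr).astype(np.uint8)   # red channel: dark steel, not wood
    f=lambda xy:-(np.sum(m&sil(n,xy,off,m.shape))/np.sum(m|sil(n,xy,off,m.shape)))
    best=min(((f(np.add(guess,[i,j])),i,j) for i in range(-16,17,4) for j in range(-16,17,4)))
    r=minimize(f,np.add(guess,best[1:]),method="Nelder-Mead",options=dict(initial_simplex=np.add(guess,best[1:])+[[0,0],[3,0],[0,3]],xatol=.1))
    return r.x,-r.fun
E
python3 - <<'E'
from h import *
t=cv2.imread("pics/top0.png")[:,:,::-1];s=cv2.imread("pics/side0.png")[:,:,::-1]
print("centre top",onplane("top",(272+255/8-.5,183+238/8-.5),45),"side",onplane("side",(235+155*62/300-.5,200+145*62/300-.5),45))
# top-face corners (top picture, crop px)
C=np.array([[103,78],[418,95],[403,402],[92,388]])/8+[271.5,182.5]
P=np.array([onplane("top",c,45) for c in C]);print(P,P.mean(0))
D=np.array([[130,95],[408,100],[390,383],[108,368]])/8+[271.5,182.5];print("diag ends",[onplane("top",c,45) for c in D])
g=onplane("top",(296,204),57)
for n,i in(("top",t),("side",s)):
  for th in(85,100): print(n,fit(n,i,g,th))
print("acorn blk",onplane("top",(188,211),45),[ (k,onplane("top",v,0)) for k,v in dict(tape=(391,205),pencil=(261,245),plane=(389,268),sq=(262,173)).items()])
E
```

```text
centre top [ 566.52315082 -140.73810402] side [ 569.33620911 -141.33812732]
[[ 623.71341349  -88.84410959]
 [ 615.93831531 -199.06911796]
 [ 508.53544447 -190.69046353]
 [ 515.18753249  -82.96000436]] [ 565.84367644 -140.39092386]
diag ends [array([617.54918606, -98.18057007]), array([ 614.22595862, -195.51207794]), array([ 515.19931775, -186.36871882]), array([522.03351841, -88.63928316])]
top (array([ 589.86097052, -118.8573236 ]), np.float64(0.818724749692605))
top (array([ 590.57314064, -119.49945445]), np.float64(0.7987804878048781))
side (array([ 588.82816412, -112.32248778]), np.float64(0.5703576537911302))Traceback (most recent call last):
  File "<stdin>", line 10, in <module>
  File "h.py", line 27, in fit
    r=minimize(f,np.add(guess,best[1:]),method="Nelder-Mead",options=dict(initial_simplex=np.add(guess,best[1:])+[[0,0],[3,0],[0,3]],xatol=.1))
    res = _minimize_neldermead(fun, x0, args, callback, bounds=bounds,
                               **options)
    fxcc = func(xcc)
    fx = function(np.copy(x), *(wrapper_args + args))
  File "h.py", line 25, in <lambda>
    f=lambda xy:-(np.sum(m&sil(n,xy,off,m.shape))/np.sum(m|sil(n,xy,off,m.shape)))
                                                           ~~~^^^^^^^^^^^^^^^^^^
  File "h.py", line 18, in sil
    q=(proj(n,p+[*xy,0])-off+.5)*S
       ~~~~^^^^^^^^^^^^^
  File "h.py", line 5, in proj
    m=eyes.camera_model(n);c=np.atleast_2d(X)@m["R"].T+m["t"]
ValueError: time passes only in moves, steps and waits
```

```bash
python3 - <<'E'
from cell import eyes
import pickle; pickle.dump({n:eyes.camera_model(n) for n in("top","side")},open("cam.pkl","wb"))
s=open("h.py").read().replace('eyes.camera_model(n)','CAM[n]').replace("def proj","import pickle;CAM=pickle.load(open('cam.pkl','rb'))\ndef proj",1)
s=s.replace("m=(g[:,:,0]<thr).astype(np.uint8)","m=((g[:,:,0]<thr)&(g[:,:,0]<g[:,:,2].astype(int)+12)).astype(np.uint8);_,L=cv2.connectedComponents(m);m=(L==np.argmax(np.bincount(L[L>0]))).astype(np.uint8)")
open("h.py","w").write(s)
E
python3 - <<'E'
from h import *
t=cv2.imread("pics/top0.png")[:,:,::-1];s=cv2.imread("pics/side0.png")[:,:,::-1]
g=onplane("top",(296,204),57)
for n,i in(("top",t),("side",s)):
  for th in(85,100,115): print(n,fit(n,i,g,th))
print("acorn blk",onplane("top",(188,211),45),[ (k,onplane("top",v,0)) for k,v in dict(tape=(391,205),pencil=(261,245),plane=(389,268),sq=(262,173)).items()])
E
```

```text
top (array([ 589.80164434, -118.59511657]), np.float64(0.7739287325214254))
top (array([ 589.80164434, -118.59511657]), np.float64(0.7739287325214254))
top (array([ 589.80164434, -118.59511657]), np.float64(0.7739287325214254))
side (array([ 589.09805264, -111.6025262 ]), np.float64(0.5759806808811403))
side (array([ 588.52344229, -113.13780875]), np.float64(0.7027994600622102))
side (array([ 588.54902985, -114.56407661]), np.float64(0.7415420697742597))
acorn blk [575.25769853 180.33871843] [('tape', array([ 588.20727007, -399.69981949])), ('pencil', array([478.60705252, -20.08359412])), ('plane', array([ 406.81422815, -385.35675615])), ('sq', array([688.64365732, -25.71562815]))]
```

```bash
sed -i 's/+12))/+25))/; s/thr=100/thr=115/' h.py; cat >> h.py <<'E'
def overlay(items,fn):
    o=[]
    for n,i,xys in items:
        c=proj(n,[*xys[0],65])[0].round().astype(int);off=c-24
        g=cv2.resize(i[off[1]:off[1]+48,off[0]:off[0]+48],None,fx=S,fy=S,interpolation=cv2.INTER_CUBIC)[:,:,::-1].copy()
        for k,xy in enumerate(xys):
            cs,_=cv2.findContours(sil(n,xy,off,g.shape[:2]),0,1);cv2.drawContours(g,cs,-1,[(0,255,0),(0,0,255)][k],1)
        o.append(g)
    cv2.imwrite(fn,np.hstack(o))
E
python3 - <<'E'
from h import *
t=cv2.imread("pics/top0.png")[:,:,::-1];s=cv2.imread("pics/side0.png")[:,:,::-1]
g=onplane("top",(296,204),57);L=[]
for n,i in(("top",t),("side",s)):
  r=fit(n,i,g);print(n,r);L.append((n,i,[r[0]]))
overlay(L,"pics/ov1.png")
E
```

```text
top (array([ 589.40906622, -118.48964782]), np.float64(0.829318899413622))
side (array([ 588.87641241, -114.53240295]), np.float64(0.7718403937423097))
```

View pics/ov1.png

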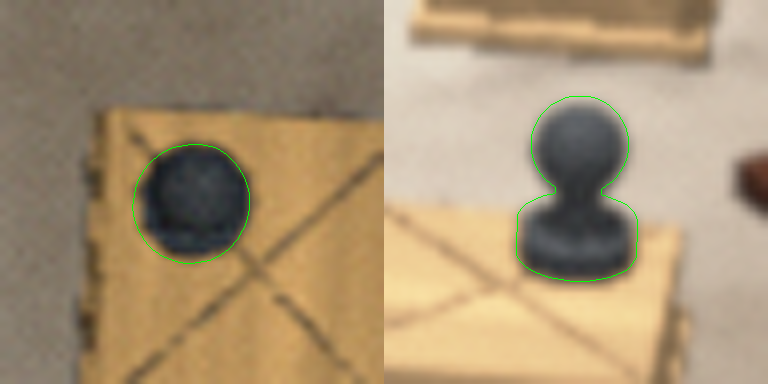

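The overlay shows the ball finial's foot about 0.5 px from the fitted outline. After correcting, the foot is near (590,-119.5) and the crossing near (566.5,-140.7). The push is therefore about 31 mm along (-0.755,-0.656), which is along the diagonal. I'll carry the shut gripper over there, high up.

```bash
python3 -m jog '{"dp":[[-30,-25,0],[-60,-50,0],[-90,-75,0],[-120,-100,0],[-150,-125,0],[-180,-150,0],[-210,-175,0],[-240,-200,0]],"twist":[0,0,0,0,0,0,0,0],"claw":[1,1,1,1,1,1,1,1]}'
python3 -m jog '{"dp":[[-30,-25,0],[-60,-50,0],[-90,-75,0],[-120,-100,0],[-150,-125,0],[-180,-150,0],[-210,-175,0],[-240,-200,0]],"twist":[4,8,12,16,20,24,28,32],"claw":[1,1,1,1,1,1,1,1]}'
```

```text
t: 0.77
eef_pos: [354.0, 334.9, 214.6]
tcp_rot: [-3.142, -0.0, 2.846]
ft_force: [0.6, 0.5, -0.3]
opening: 0.495
t: 1.43
eef_pos: [525.3, 73.4, 214.5]
tcp_rot: [-3.141, -0.0, 2.284]
ft_force: [0.8, 1.0, 0.5]
opening: 0.003
```

```bash
python3 -m jog '{"dp":[[-35,-6,0],[-70,-12,0],[-105,-18,0],[-140,-24,0],[-175,-29,0],[-188,-30,25],[-188,-30,50],[-188,-30,60]],"twist":[0,0,0,0,0,0,0,0],"claw":[1,1,1,1,1,1,1,1]}'
python3 -m jog '{"dp":[[0,0,25],[0,0,50],[0,0,65],[0,0,65]],"twist":[0,0,0,0],"claw":[1,1,1,1]}'
python3 - <<'E'
from h import *
print(readout.state()["eef_pos"],readout.state()["tcp_rot"])
o=np.zeros((420,800,3),np.uint8)
s=eyes.read_camera("side");w=eyes.read_camera("wrist")
o[:,:240]=0
a=cv2.resize(s[175:265,220:310],(360,360),interpolation=3);o[:360,:360]=a;o[:330,360:]=cv2.resize(w,(440,330))
cv2.imwrite("pics/p5.png",o[:,:,::-1])
E
```

```text
t: 2.1
eef_pos: [624.4, -86.8, 151.1]
tcp_rot: [-3.139, -0.004, 2.286]
ft_force: [-0.3, 0.8, 0.0]
opening: 0.005
t: 2.43
eef_pos: [624.0, -85.3, 86.8]
tcp_rot: [-3.139, -0.004, 2.288]
ft_force: [-0.3, -0.2, -0.0]
opening: 0.008
[623.98869771 -85.25735301  86.81017773] [-3.13866722 -0.00437073  2.28788988]
```

View pics/p5.png

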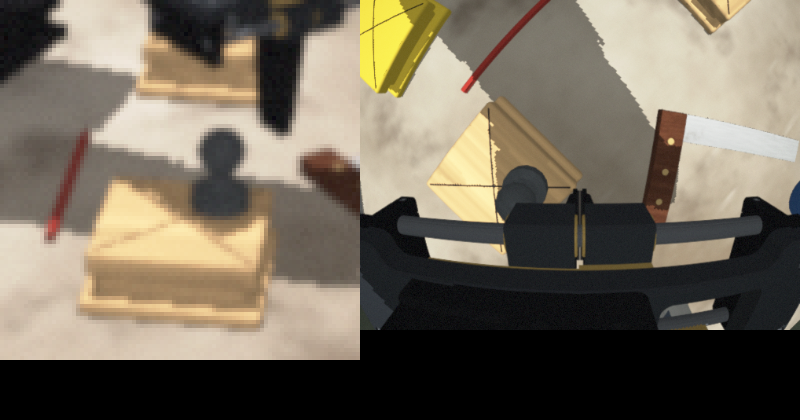

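The side view shows the tool clear of the finial. The wrist view has the fingers (578,200) beside the finial (520,190), with clearance. I'll lower to foot height and centre laterally.

```bash
python3 -m jog '{"dp":[[-3,0,10],[-3,0,20],[-3,0,30],[-3,0,37],[-3,0,37],[-3,0,37]],"twist":[0,0,0,0,0,0],"claw":[1,1,1,1,1,1]}'
python3 - <<'E'
from h import *
st=readout.state();print(st["eef_pos"],st["tcp_rot"])
o=np.zeros((420,800,3),np.uint8)
t=eyes.read_camera("top");s=eyes.read_camera("side");w=eyes.read_camera("wrist")
o[:400,:400]=cv2.resize(s[190:250,230:290],(400,400),interpolation=3);o[:400,400:]=cv2.resize(w[190:400,160:370],(400,400),interpolation=3)
cv2.imwrite("pics/p6.png",o[:,:,::-1]);cv2.imwrite("pics/t6.png",t[:,:,::-1])
E
```

```text
t: 3.03
eef_pos: [627.3, -88.3, 52.1]
tcp_rot: [-3.141, -0.001, 2.287]
ft_force: [0.2, -0.4, 0.4]
opening: 0.004
[627.32540063 -88.32761894  52.05684915] [-3.14105576e+00 -9.27153694e-04  2.28732620e+00]
```

View pics/p6.png

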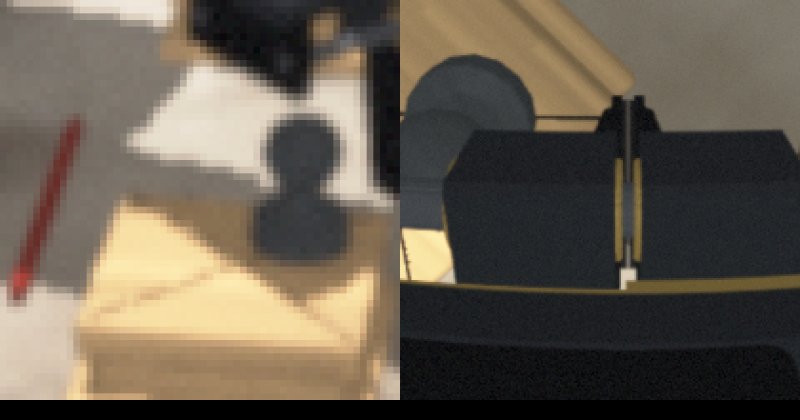

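The side view shows the finial upright and clear of the tool. In the wrist crop, the foot's right edge is at x≈535 and the finger at ≈600, so the gap is roughly 17–25 mm. I'll lower 2 mm and approach slowly.

```bash
python3 -m jog '{"dp":[[0,-2,1],[0,-4,2],[0,-6,2],[0,-8,2],[0,-10,2],[0,-12,2],[0,-13,2],[0,-13,2]],"twist":[0,0,0,0,0,0,0,0],"claw":[1,1,1,1,1,1,1,1]}'
python3 -m jog '{"dp":[[0,-1.5,0],[0,-3,0],[0,-4.5,0],[0,-6,0],[0,-7.5,0],[0,-9,0],[0,-10.5,0],[0,-12,0]],"twist":[0,0,0,0,0,0,0,0],"claw":[1,1,1,1,1,1,1,1]}'
python3 -m jog '{"dp":[[0,-1.5,0],[0,-3,0],[0,-4.5,0],[0,-6,0],[0,-7.5,0],[0,-9,0],[0,-9,0],[0,-9,0]],"twist":[0,0,0,0,0,0,0,0],"claw":[1,1,1,1,1,1,1,1]}'
python3 - <<'E'
from h import *
st=readout.state();print(st["eef_pos"],st["tcp_rot"])
o=np.zeros((420,800,3),np.uint8)
t=eyes.read_camera("top");s=eyes.read_camera("side");w=eyes.read_camera("wrist")
o[:400,:400]=cv2.resize(s[190:250,230:290],(400,400),interpolation=3);o[:400,400:]=cv2.resize(w[190:400,160:370],(400,400),interpolation=3)
cv2.imwrite("pics/p7.png",o[:,:,::-1]);cv2.imwrite("pics/t7.png",t[:,:,::-1])
E
```

```text
t: 3.85
eef_pos: [617.6, -97.1, 50.7]
tcp_rot: [3.142, -0.0, 2.287]
ft_force: [-0.4, 0.3, -0.3]
opening: 0.001
t: 4.52
eef_pos: [609.1, -104.8, 50.9]
tcp_rot: [3.141, 0.001, 2.287]
ft_force: [2.3, 1.6, 2.5]
opening: 0.004
t: 5.18
eef_pos: [601.8, -110.8, 50.6]
tcp_rot: [-3.142, -0.0, 2.287]
ft_force: [1.9, 1.3, 2.6]
opening: 0.002
[ 601.79399139 -110.80607217   50.5935452 ] [-3.14152888e+00 -1.51993411e-04  2.28723304e+00]
```

View pics/p7.png

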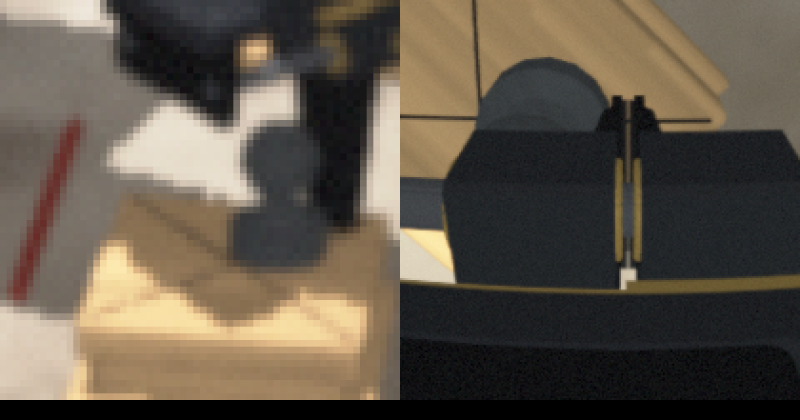

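The foot is in contact and sliding, still upright, at about 3 N. In the wrist crop, the foot spans x 480–610 with its top at (545,57), and the crossing is at (477,118). I'll convert those to mm.

```bash
python3 - <<'E'
from h import *
m=eyes.camera_model("wrist");K=m["intrinsics"];o=-m["R"].T@m["t"];print(o)
def W(x,y,z):
    u,v=160+(x-400)*.525,190+y*.525
    d=np.array([(u-K[0,2])/K[0,0],(v-K[1,2])/K[1,1]]);th=np.linalg.norm(d);r=m["R"].T@np.r_[np.sin(th)*d/th,np.cos(th)]
    return (o+r*(z-o[2])/r[2])[:2]
c=W(477,118,45);print("cross",c)
u=np.array([-.755,-.656]);p=np.array([-.656,.755])
for q,z in (((480,115),57),((610,100),57),((545,57),57),((628,97),50)):
    X=W(*q,z);print(q,X.round(1),"from cross along u,p",((X-c)@u).round(1),((X-c)@p).round(1))
t=cv2.imread("pics/t7.png")[:,:,::-1];s=eyes.read_camera("side")
print(fit("side",s,(580,-126)))
E
```

```text
[555.06390178 -57.52071387 219.9570496 ]
cross [ 565.48347858 -140.45138669]
(480, 115) [ 564.9 -133.4] from cross along u,p -4.2 5.7
(610, 100) [ 589.9 -105.1] from cross along u,p -41.7 10.7
(545, 57) [ 568.3 -107.4] from cross along u,p -23.8 23.1
(628, 97) [ 594.8 -103. ] from cross along u,p -46.7 9.1
(array([ 583.0826416 , -124.02807617]), np.float64(0.34387994174388414))
```

The wrist view puts the crossing at (565.5,-140.5), which agrees with the top view. The foot is about 23 mm short and perhaps 3 mm to the side. I'll push 15 mm more, back off, rise and re-measure.

```bash
python3 -m jog '{"dp":[[0,-1.5,0],[0,-3,0],[0,-4.5,0],[0,-6,0],[0,-7.5,0],[0,-9,0],[0,-10.5,0],[0,-12,0]],"twist":[0,0,0,0,0,0,0,0],"claw":[1,1,1,1,1,1,1,1]}'
python3 -m jog '{"dp":[[0,-1.5,0],[0,-3,0],[0,-4,0],[0,-4,0],[0,-4,0]],"twist":[0,0,0,0,0],"claw":[1,1,1,1,1]}'
python3 - <<'E'
from h import *
import pickle
st=readout.state();print(st["eef_pos"])
w=eyes.read_camera("wrist");pickle.dump(eyes.camera_model("wrist"),open("w8.pkl","wb"))
cv2.imwrite("pics/w8.png",cv2.resize(w[190:300,160:370],(800,419),interpolation=3)[:,:,::-1])
E
```

```text
t: 6.05
eef_pos: [592.7, -118.7, 50.6]
tcp_rot: [3.142, -0.0, 2.287]
ft_force: [0.8, 1.1, 2.4]
opening: 0.006
t: 6.47
eef_pos: [589.7, -121.3, 50.5]
tcp_rot: [-3.141, -0.0, 2.287]
ft_force: [2.6, 0.6, 0.9]
opening: 0.004
[ 589.6777126  -121.28726218   50.54875114]
```

View pics/w8.png

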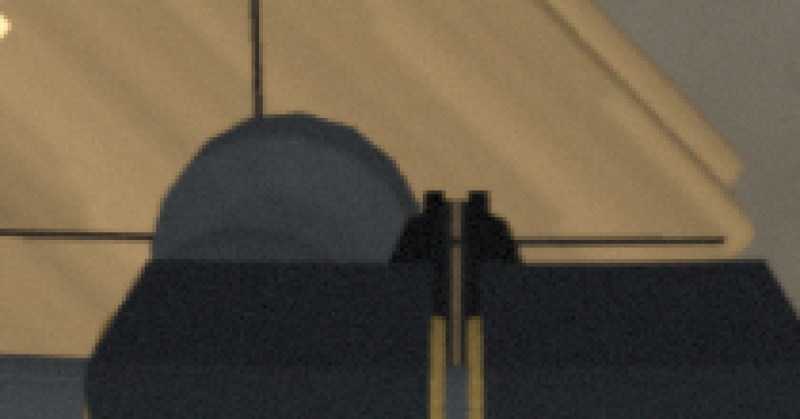

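The foot in the wrist view spans (155,235) to (417,215), with its near rim at (288,113). The crossing lies beneath it at about (262,238). I'll solve for the centre with the full foot outline.

```bash
cat >> h.py <<'E'
def wproj(m,X):
    c=np.atleast_2d(X)@m["R"].T+m["t"];r=np.linalg.norm(c[:,:2],axis=1,keepdims=True)
    return c[:,:2]/r*np.arctan2(r,c[:,2:])*m["intrinsics"][0,0]+m["intrinsics"][:2,2]
def wray(m,uv,z):
    K=m["intrinsics"];o=-m["R"].T@m["t"];d=(np.array(uv)-K[:2,2])/K[0,0];th=np.linalg.norm(d)
    r=m["R"].T@np.r_[np.sin(th)*d/th,np.cos(th)];return (o+r*(z-o[2])/r[2])[:2]
def wfoot(m,pts,g):
    def f(xy):
        h=cv2.convexHull(wproj(m,foot+[*xy,0]).astype(np.float32))
        return [cv2.pointPolygonTest(h,(float(a),float(b)),True) for a,b in pts]
    r=least_squares(f,g,diff_step=1e-3);return r.x,r.fun
def report(X,c,yaw=2.287):
    d=X-c;print("foot",X.round(1),"cross",c.round(1),"err xy",d.round(1),"tool x,y",(d@[np.cos(yaw),np.sin(yaw)]).round(1),(d@[np.sin(yaw),-np.cos(yaw)]).round(1))
E
python3 - <<'E'
from h import *
m=pickle.load(open("w8.pkl","rb"));k=210/800
T=lambda P:[(160+x*k,190+y*k) for x,y in P]
X,e=wfoot(m,T([(155,235),(162,205),(190,160),(225,130),(288,113),(350,128),(385,155),(408,190)]),(575,-132));print(e.round(1))
c=wray(m,T([(262,238)])[0],45);report(X,c)
# same for p7 picks
E
```

```text
[ 1.1  0.2 -0.1 -0.3 -0.5 -0.3  0.3  1. ]
foot [ 570.2 -136.9] cross [ 566.2 -139.8] err xy [4.  2.9] tool x,y -0.4 4.9
```

4.9 mm remain along tool -y, with almost no sideways error. I'll push 4.5 mm, then back off and measure without the tool in the way.

```bash
python3 -m jog '{"dp":[[0,-1,0],[0,-2,0],[0,-3,0],[0,-4,0],[0,-4.5,0],[0,-4.5,0],[0,-4.5,0]],"twist":[0,0,0,0,0,0,0],"claw":[1,1,1,1,1,1,1]}'
python3 -m jog '{"dp":[[0,2,0],[0,6,0],[0,14,0],[0,24,0],[0,30,-20],[0,30,-50],[0,30,-80],[0,30,-80]],"twist":[0,0,0,0,0,0,0,0],"claw":[1,1,1,1,1,1,1,1]}'
python3 - <<'E'
from h import *
st=readout.state();print(st["eef_pos"])
w=eyes.read_camera("wrist");pickle.dump(eyes.camera_model("wrist"),open("w9.pkl","wb"))
s=eyes.read_camera("side");t=eyes.read_camera("top")
cv2.imwrite("pics/w9raw.png",w[:,:,::-1]);cv2.imwrite("pics/s9.png",s[:,:,::-1]);cv2.imwrite("pics/t9.png",t[:,:,::-1])
m=pickle.load(open("w9.pkl","rb"));q=wproj(m,[566,-140,45])[0].astype(int);print(q)
x0,y0=max(q[0]-50,0),max(q[1]-50,0);o=np.zeros((600,800,3),np.uint8)
o[:500,:500]=cv2.resize(w[y0:y0+100,x0:x0+100],(500,500),interpolation=3);o[:300,500:]=cv2.resize(s[195:255,235:295],(300,300),interpolation=3)
o[300:,500:]=cv2.resize(t[180:250,268:338],(300,300),interpolation=3);print(x0,y0)
cv2.imwrite("pics/p9.png",o[:,:,::-1])
E
```

```text
t: 7.1
eef_pos: [586.3, -124.2, 50.6]
tcp_rot: [-3.142, -0.0, 2.287]
ft_force: [2.0, 1.6, 1.1]
opening: 0.006
t: 7.77
eef_pos: [611.8, -104.2, 135.9]
tcp_rot: [3.137, 0.006, 2.288]
ft_force: [0.2, 0.0, 0.5]
opening: 0.003
[ 611.75837525 -104.20997978  135.85810984]
[210 213]
160 163
```

View pics/p9.png

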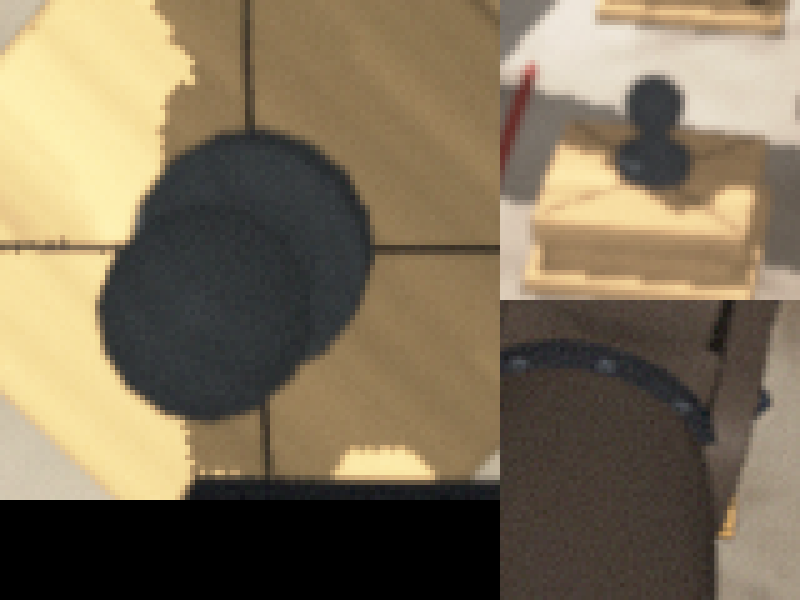

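```bash
python3 - <<'E'
from h import *
m=pickle.load(open("w9.pkl","rb"))
T=lambda P:[(159.6+x/5,162.6+y/5) for x,y in P]
X,e=wfoot(m,T([(142,212),(165,170),(200,142),(255,130),(310,150),(345,180),(367,215),(373,245),(366,285),(345,325)]),(567,-140));print(e.round(1))
c=wray(m,T([(257,247)])[0],45);report(X,c)
# whole finial check of the ball: expected ball outline bbox at X
b=(wproj(m,ball+[*X,0])-[159.6,162.6])*5;print(b.min(0),b.max(0),"seen 98..310, 203..420")
E
```

```text
[ 2.1  0.2 -0.3 -0.5  0.3  0.3 -0.2 -0.1  0.6  1.2]
foot [ 565.3 -139.2] cross [ 565.2 -138.5] err xy [ 0.1 -0.8] tool x,y -0.6 -0.4
[ 88.38943738 210.57277545] [310.07245591 433.9969606 ] seen 98..310, 203..420
```

The foot centre is within about 1 mm of the crossing, the finial is upright, and the tool is clear at z = 136 mm. The side view agrees: the foot is centred at about (653,170) and the diagonals meet at about (652,172). I'll hand it in.

```bash
python3 -c "
from cell import job_done,readout
print(readout.state()['t'],job_done())"
```

```text
the job is handed in; nothing more can be done
7.9167 None
```

The ball finial now stands upright over the middle of block_a. I pushed it about 31 mm along the diagonal with the shut fingertips, low on the edge of its foot, in a few slow touches. The forces I read at the end of each move stayed around 3–4 N. I then backed off, rose clear and handed in at about 7.9 s.

- **Wrist camera:** it put the foot centre about 0.8 mm from where the diagonals cross. The rim points fitted within about 0.6 px, apart from two at 1–2 px. The ball's outline sat 1–2 px off its predicted place (about 1–2 mm), because the visible outlines came out slightly smaller than the model.
- **Side camera:** it showed the finial upright and centred.
- **Top camera:** the arm blocked its view of the block at the end, so it gave no final check. Early on, the top and side views differed by 2–4 mm in absolute position, so I relied on offsets measured within a single picture.
- **Acorn finial and bystanders:** I did not measure them again. The tool passed well above them, and the only contact forces appeared while pushing the ball finial.

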